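# Refit the speed knob to the train controller and hold it pressed in

### The arm

A 6-joint arm with a two-finger parallel gripper is mounted at the origin on the work surface. World frame = base frame: x ahead of the robot, y to its left, z up, the work surface at z = 0. Lengths are in m, angles in degrees, forces in N, time in s.
With the tool pointing down it reaches from about 0.35 to 0.8 m from the base axis. Payload 7.3 kg.
Tool frame: the origin (TCP) lies at the very end of the fingers, on their centre line; the grasp point (between the pads) lies 19 mm behind it; z points along the fingers, x is the direction in which the jaws open and shut, and the axes are right-handed (so a half turn about z gives the same grasp; the last joint's range is limited). The gripper opens to 85 mm and grips with 20 to 120 N. Pads are 22 mm wide; open, the fingers measure 114 mm over their backs; the gripper's body (76 mm by 85 mm) begins 54 mm behind the grasp point. The pads swing forward as they close: fully open they stand 13 mm farther back than shut.
Start: joints at [62.166, 19.595, 87.324, -0, 73.075, -8.365], TCP at [0.175, 0.495, 0.231] pointing down, gripper open.
Joint ranges: [-145.02, 145.02], [-44.19, 115.74], [2.07, 154.8], [-57.11, 237.11], [16.16, 152.29], [-177.93, 177.93]. Speed limits (degrees/s): [147.25, 147.25, 180, 180, 180, 180].

### API

Orientations are given as a 3x3 rotation matrix whose columns are the frame's x, y, z axes.
In Python, from workcell import get_obs, vision, hand_in, spotter gives the robot as it stands.
- The arm moves only by the tool send_rows, never from a script. Its argument "rows" is one flat list of numbers, 6 for each row, row after row: the shift along the tool's x, y, z in m, then the turn, a rotation vector about the tool's x, y, z in degrees. In form: [x, y, z, rx, ry, rz, x, y, z, rx, ry, rz, ...]. A call has 1 to 20 rows; each row shifts and turns the pose as measured when the row begins, along the tool's axes as they then stand; what a row does not reach is not made up. A row lasts 1/12 s, in which the tool goes at most 41.7 mm and 7.16 degrees, less where a joint would pass 70% of its speed; a pose out of reach is approached as far as the arm can. A call is refused whole if a number of a shift passes 0.0417 or a number of a turn 7.16, either way. A call with a gripper value outside its range is refused whole. "grip" is the finger opening in m, from 0 to 0.0854, set as the call begins (left out, the last holds). The fingers move at their own pace and stop on an object; "force" is the grip in N (left out, the last holds). Time passes only in rows, so rows that do not move let the fingers close. It gives the time, the measured TCP pose, the force and the opening at its end, in the units of the state.
- get_obs(): the state, without advancing time (a new reading comes with each control period).
- vision.get_image(name): name is "side" or "top" or "wrist"; returns a dict with "img" (400x640x3 uint8, red, green, blue), "range_z" (400x640 float32, m along the optical axis (not along the pixel's ray), 0 where there is no reading), "camera_matrix" (3x3 intrinsics, pixels), "pose" (4x4, takes a point from camera to world coordinates); the wrist camera has in their place "mount" (4x4, takes a point from camera to tool coordinates, whose origin is the TCP and whose axes are the tool frame's). Camera axes: x right, y down, z forward; pixel columns grow to the right and rows downward; lengths in m; the calibration is good to about 2 mm. The wrist camera is an equidistant fisheye: a pixel r from the principal point sees the ray r / f radians off the axis. A picture is of the moment at which its call begins: read the wrist's pose just before it.
- hand_in(): hands the job in, once; it reports no verdict.
Trained networks look in a picture, given as the dict that the camera call returned (one of the last four; its "shot" number tells which), for a name from the list of things; names that differ only in an ending like _2 or _b are one class to them, and where a whole thing is asked for, a point or a joint stands for the part that bears it (a point fixed in the world has none). Each returns a list of dicts, best first, with "p" (0 to 1); they miss things now and then, are a little off and sometimes report something else, mostly with a low value. They report only what shows in the picture. A call takes as long as a camera call. They do not tell look-alikes from the thing itself.
- spotter.trace(name, picture): "mask" (400x640 bool, what is visible of it) and "bbox" ([centre column, centre row, width, height] in pixels, round what is visible of it).
The state is a dict: "time_s": time; "qpos": joint angles; "joint_velocities": joint speeds; "effort": joint torques, N m; "ee_pos": TCP position; "ee_rot": TCP orientation; "contact_force": force on the tool from outside, world axes, zero at the start; "ft_torque": the same for the moment, N m; "grip_width": finger opening in m.
Only numpy, scipy, OpenCV 4.12 (cv2) and the standard library are available. Lean on these libraries where they do the work, as an engineer would, in place of code of your own. Each camera call takes 0.05 s, during which the arm holds its last target.

### The job

The train controller on the bench has lost its speed knob: pick up the loose black bar-grip knob, turn it so that the flat in its bore matches the flat on the controller's D-shaped shaft, and push it fully home onto the shaft. Then press knob and shaft right down against the shaft's spring, and finish while the gripper is still holding the knob pressed in; do not let go. Leave the other things on the bench where they are.

Things in the scene. Friction and masses are not known exactly. Their poses are not given: they have to be found in the camera images.
- knob_mid (a point): The loose speed knob, black plastic, 45 g, 41 mm high, upright on the bench, bore down. Point: on its axis, half-way up. z up, x to the pointer nose. Below: round skirt 44 mm across, 19 mm high, whose small pointed nose reaches 33 mm from the axis along +x. Above it: a bar grip, 36 mm long (x), 14 mm wide (y), 22 mm high, with a white line on top at the nose end.
- knob: The same knob; origin on its axis at the underside, axes as knob_mid. Bore: open below, 15 mm deep, 16 mm in diameter, with a flat 5 mm from the axis on the +x side, under the nose, square to x. The nose is 8 mm wide, 9 to 17 mm above the underside.
- shaft_tip (a point): Centre of the top end of the controller's bare steel D-shaft, upright, 14 mm in diameter. z up; x points out of the shaft's flat, which is 4 mm from the axis. Top edge chamfered 1.2 mm. Stands 23 mm above the panel at rest. With the knob fully on, this point meets the end of the bore: knob underside 15 mm below it, nose over the flat, about 1 mm of play all round.
- shaft (a joint): How far the shaft is pushed down, m: 0 at rest, 0.005 fully down at a stop. Its spring takes about 3 N to start and 10 N fully down, and lifts it again when let go. (The shaft also turns, with 0.15 N m of friction, and stays as it is left.)
- controller: Train controller, a grey plastic box fixed to the bench, 120 mm (x) by 150 mm (y) by 60 mm high, black top panel with a ring of white tick marks round the shaft; origin at the centre of its underside. The shaft stands at its centre; its other details on top are less than 8 mm high.
- round_knob: A small plain round black knob, 30 mm in diameter, 18 mm high, not for this shaft; leave it. Origin at the centre of its underside.
- gauge: Aluminium track gauge, 60 by 34 by 12 mm; leave it. Origin at the centre of its underside.
- loco: Grey plastic locomotive shell, 170 mm long (x), 41 mm wide, 44 mm high; leave it. Origin at the centre of its underside.
- dish: White ceramic dish of tiny fence posts, 80 mm in diameter, 26 mm high; leave it. Origin at the centre of its underside.
- file: Steel file with a wooden handle, lying flat, 222 mm long along its x (from -110 to +112 mm), 20 mm high; leave it. Origin on the bench under it.
- jar: Small paint jar with a white cap, 38 mm in diameter, 45 mm high; leave it. Origin at the centre of its underside.
Mind the look-alikes: they are no part of the job. Of the things shaped like the knob, the black one is meant. Of the things that look like the controller, the larger one is meant.

How it is judged (in metres and radians):
On the way, in this order (a step that is already met when the one before it is completed fails the run):
1. the knob is picked up off the bench by the gripper (height (world z) of knob_mid above 0.05 m and contact force between the fingers and knob above 1 N), for 0.2 s.
2. the knob is fully on the shaft, flat to flat (z of knob_mid in the frame of shaft_tip below 0.008 m and horizontal distance between knob_mid and shaft_tip below 0.004 m and angle between the x axis of knob_mid and the x axis of shaft_tip, either way round below 0.26 rad), for 0.1 s.
At the end, for the whole second after the job is handed in: Knob fully on the shaft (shaft top within 2.5 mm of the bore end, axes within 4 mm, flats within 15 degrees, upright within 7 degrees), and the gripper, touching it with over 3 N, holds it still with the shaft pushed down by over 3.3 of its 5 mm through the last second (all of step 2 and angle between knob_mid's own z axis and vertical below 0.12 rad and value of joint shaft above 0.0033 m and contact force between the fingers and knob above 3 N and linear speed of knob below 0.02 m/s); the arm keeps its last pose, push and grip.
It fails at once if another thing on the bench is shifted by more than 30 mm (distance of any of round_knob, gauge, loco, dish, file, jar from where it was at the start of the episode above 0.03 m).
It also fails if it takes over 35 s, if anything falls off the work surface, if the arm or the gripper's body presses on something with over 40 N, if the wrist force passes 120 N, or if a joint passes its speed limit or range.

## Working session

There is one attempt and no reset: what is moved stays moved. The work goes in short steps, Python scripts to look and compute and a tool call to move; the robot and the scene stay as the last step left them, time stands still between calls to the robot, and variables do not carry over. Pictures are saved under pics/ and viewed, and the job is handed in when it is done.

Besides the shell and the picture viewer there is one more tool, called by a JSON object that holds its "fn" and its "kwargs", one argument or row to a line. send_rows: Moves the arm, as the interface text tells. Its arguments: {"type":"object","properties":{"rows":{"type":"array","items":{"type":"number"}},"grip":{"type":"number"},"force":{"type":"number"}},"required":["rows"]}

```bash
ls; mkdir -p pics
python3 - <<'E'
from workcell import get_obs, vision, spotter
import cv2,pickle
o=get_obs();print(o)
for n in("side","top"):
    d=vision.get_image(n);cv2.imwrite(f"pics/{n}0.png",d["img"][:,:,::-1]);pickle.dump(d,open(f"{n}0.pkl","wb"))
    print(n,d["camera_matrix"].tolist(),d["pose"].tolist())
    for t in("knob","controller","shaft_tip"):
        for r in spotter.trace(t,d): print(t,r["p"],r["bbox"])
E
```

```text
pics
{'time_s': 0.0, 'qpos': array([ 6.21647768e+01,  1.96378664e+01,  8.73772084e+01, -6.55830513e-04,
        7.30759262e+01, -8.36411848e+00]), 'joint_velocities': array([ 0.06562971,  0.00283861, -0.12116874, -0.030468  ,  0.06647357,
       -0.06149283]), 'effort': array([ 1.15187049e-03, -4.33674288e+01, -2.46014482e+01, -4.20529318e-05,
        7.71090563e-03,  1.42533761e-06]), 'ee_pos': array([0.17477976, 0.4946204 , 0.23061315]), 'ee_rot': array([[ 3.33327701e-01,  9.42810749e-01, -7.31926444e-04],
       [ 9.42809721e-01, -3.33328432e-01, -1.40960829e-03],
       [-1.57296574e-03, -2.20205876e-04, -9.99998739e-01]]), 'contact_force': array([-0.51113797,  0.15122521,  0.18043802]), 'ft_torque': array([-0.00162643,  0.048494  , -0.012161  ]), 'grip_width': 0.08530902096248584}
side [[479.2541379164637, 0.0, 317.44386402525714], [0.0, 479.2541379164637, 196.0386498781687], [0.0, 0.0, 1.0]] [[-0.9139889639106968, -0.2701274602826189, 0.30274631137424746, 0.2664251828885247], [-0.405711096349358, 0.6172193708788204, -0.6741207269554577, 0.7317956074358554], [-0.0047623679459460
[... 270 characters left out ...]
5.6, 64.3, 64.1]
controller 0.4 [333.5, 162.5, 10.4, 10.6]
shaft_tip 0.5 [334.1, 160.4, 5.9, 11.1]
shaft_tip 0.32 [434.1, 149.5, 61.8, 32.0]
top [[406.1897123318594, 0.0, 322.2795766707343], [0.0, 406.1897123318594, 207.0296866273241], [0.0, 0.0, 1.0]] [[-0.006332595959814554, -0.9911450255918051, 0.13263271268065688, 0.4466086220673347], [-0.9999778485400033, 0.0060047852954806125, -0.002871407818695129, 0.0034535285209122283], [0.002049550613140572, -0.13264795813797933, -0.9911610961615216, 1.1481390639901004], [0.0, 0.0, 0.0, 1.0]]
knob 0.8 [235.3, 249.9, 15.2, 18.4]
knob 0.77 [267.3, 245.6, 12.0, 13.7]
controller 0.84 [374.8, 268.5, 40.5, 36.4]
controller 0.75 [372.1, 203.6, 55.6, 47.7]
```

Run:
```python
import cv2
a=cv2.imread("pics/side0.png");b=cv2.imread("pics/top0.png")
cv2.imwrite("pics/s1.png",cv2.resize(a[110:350,180:500],(800,600),interpolation=cv2.INTER_CUBIC))
cv2.imwrite("pics/t1.png",cv2.resize(b[150:330,200:440],(800,600),interpolation=cv2.INTER_CUBIC))
```

```text
(no output)
```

View pics/s1.png

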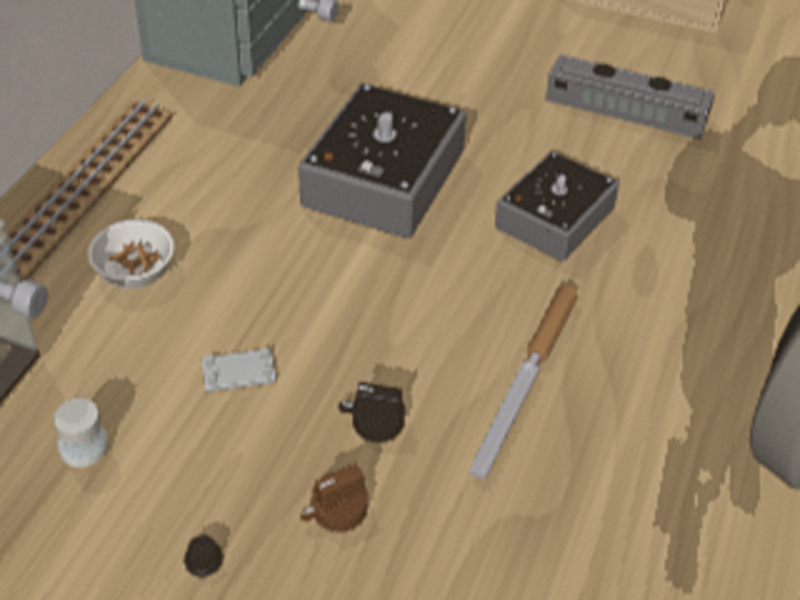

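View pics/t1.png

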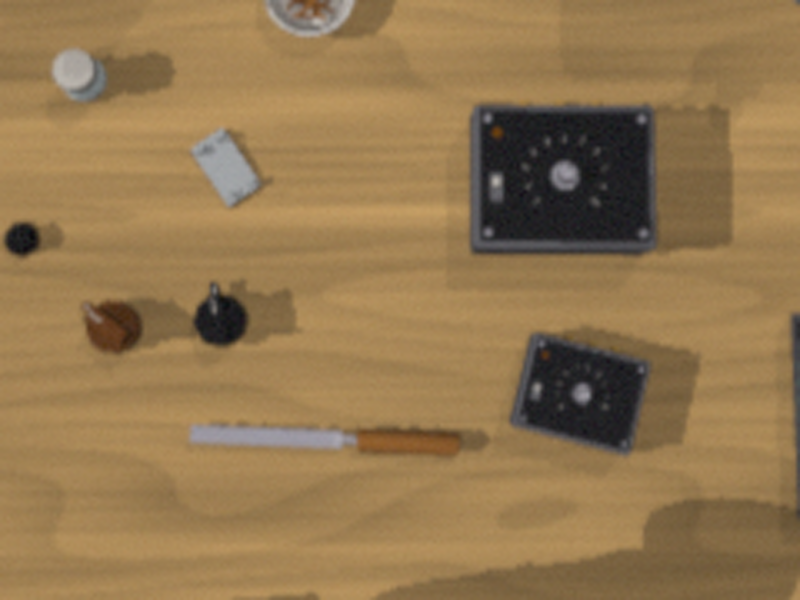

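View pics/top0.png

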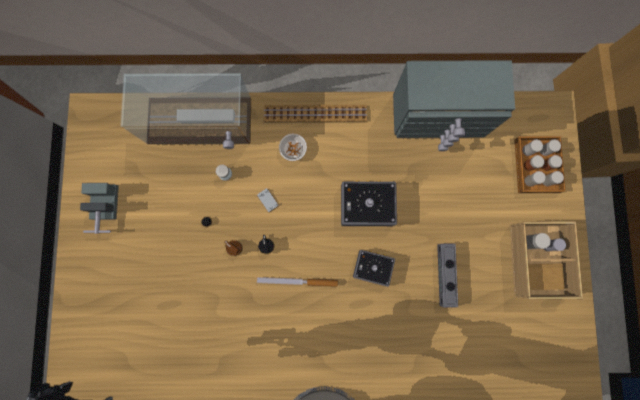

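The black knob is at about (266,245) in the top view, with its nose pointing up (roughly world +x). The larger controller's shaft is at about (369,202). The brown knob and the small controller are the look-alikes.

```bash
cat > h.py <<'E'
import numpy as np,cv2,pickle
def px2plane(d,u,v,z,pose=None):
    K=d["camera_matrix"];P=d["pose"]
    r=P[:3,:3]@np.array([(u-K[0,2])/K[0,0],(v-K[1,2])/K[1,1],1]);c=P[:3,3]
    return c+r*(z-c[2])/r[2]
def cloud(d):
    K=d["camera_matrix"];P=d["pose"];Z=d["range_z"];v,u=np.mgrid[:400,:640]
    p=np.stack([(u-K[0,2])/K[0,0]*Z,(v-K[1,2])/K[1,1]*Z,Z],-1)
    return p@P[:3,:3].T+P[:3,3]
def wray(d,u,v):  # tool-frame ray dir
    K=d["camera_matrix"];x=u-K[0,2];y=v-K[1,2];r=np.hypot(x,y)+1e-9;t=r/K[0,0]
    return np.stack([np.sin(t)*x/r,np.sin(t)*y/r,np.cos(t)],-1)
def wplane(d,o,u,v,z):
    M=d["mount"];R=o["ee_rot"];p=o["ee_pos"]
    r=wray(d,np.asarray(u,float),np.asarray(v,float))@(R@M[:3,:3]).T;c=R@M[:3,3]+p
    return c+r*((z-c[2])/r[...,2])[...,None]
def wcloud(d,o):
    v,u=np.mgrid[:400,:640].astype(float);r=wray(d,u,v);Z=d["range_z"]
    p=r/np.maximum(r[...,2:],1e-3)*Z[...,None];M=d["mount"]
    p=p@M[:3,:3].T+M[:3,3]
    return p@o["ee_rot"].T+o["ee_pos"]
def wproj(d,o,X):
    M=d["mount"];X=np.atleast_2d(X);t=(X-o["ee_pos"])@o["ee_rot"]
    c=(t-M[:3,3])@M[:3,:3];K=d["camera_matrix"]
    rr=np.hypot(c[:,0],c[:,1]);th=np.arctan2(rr,c[:,2])
    return np.stack([K[0,2]+K[0,0]*th*c[:,0]/rr,K[1,2]+K[1,1]*th*c[:,1]/rr],-1)
E
python3 - <<'E'
from h import *
t=pickle.load(open("top0.pkl","rb"));s=pickle.load(open("side0.pkl","rb"))
print(px2plane(t,266.0,246,.02),px2plane(t,369.3,202.5,.08))
print(px2plane(s,331.5,275,.02),px2plane(s,334,160,.08))
for d in(t,s):
    C=cloud(d)
    for lo,hi,x0,x1,y0,y1 in((.03,.055,.3,.5,.1,.2),(.07,.1,.35,.6,-.2,0)):
        m=(C[...,2]>lo)&(C[...,2]<hi)&(C[...,0]>x0)&(C[...,0]<x1)&(C[...,1]>y0)&(C[...,1]<y1)&(d["range_z"]>0)
        print(m.sum(),C[m].mean(0) if m.any() else 0, C[m].min(0),C[m].max(0))
E
```

```text
[0.48977001 0.15653129 0.02      ] [ 0.60093077 -0.12468237  0.08      ]
[0.49193721 0.16241961 0.02      ] [ 0.60360731 -0.11791226  0.08      ]
61 [0.48633104 0.15651973 0.03984351] [0.47273165 0.14820591 0.0301197 ] [0.49999332 0.16524267 0.04699851]
8 [ 0.59858607 -0.12650526  0.07988214] [ 0.59701301 -0.13175464  0.07635226] [ 0.59964724 -0.12104406  0.08213272]
111 [0.48761829 0.16008251 0.0392483 ] [0.47592448 0.15028446 0.0302843 ] [0.49991336 0.16772938 0.04465813]Traceback (most recent call last):
  File "<stdin>", line 9, in <module>
    return umr_minimum(a, axis, None, out, keepdims, initial, where)
ValueError: zero-size array to reduction operation minimum which has no identity
```

{"fn": "send_rows", "kwargs": {
  "rows": [-0.0152, 0.0291, 0, 0, 0, 0, -0.0152, 0.0291, 0, 0, 0, 0, -0.0152, 0.0291, 0, 0, 0, 0, -0.0152, 0.0291, 0, 0, 0, 0, -0.0152, 0.0291, 0, 0, 0, 0, -0.0152, 0.0291, 0, 0, 0, 0, -0.0152, 0.0291, 0, 0, 0, 0, -0.0152, 0.0291, 0, 0, 0, 0, -0.0152, 0.0291, 0, 0, 0, 0, -0.0152, 0.0291, 0, 0, 0, 0, -0.0152, 0.0291, 0, 0, 0, 0, -0.0152, 0.0291, 0, 0, 0, 0, -0.0152, 0.0291, 0, 0, 0, 0, -0.0152, 0.0291, 0, 0, 0, 0, 0, 0, 0, 0, 0, -6.5, 0, 0, 0, 0, 0, -6.5, 0, 0, 0, 0, 0, -6.5]
}}

```text
time_s: 1.82
ee_pos: [0.5036, 0.1419, 0.2306]
ee_rot: [[-0.014, 1.0, 0.004], [1.0, 0.014, 0.002], [0.002, 0.004, -1.0]]
contact_force: [-0.1, 0.3, -0.5]
grip_width: 0.0854
```

Run:
```python
from workcell import get_obs, vision, spotter
from h import *
o=get_obs();d=vision.get_image("wrist");pickle.dump((d,o),open("w1.pkl","wb"))
cv2.imwrite("pics/w1.png",d["img"][:,:,::-1]);print(o["time_s"],d["camera_matrix"],d["mount"])
print(o["ee_pos"],wproj(d,o,[[.488,.159,.041],[.60,-.122,.083]]))
for n in("knob","shaft"):
  for r in spotter.trace(n,d):print(n,r["p"],r["bbox"])
```

```text
1.8167 [[309.70691629   0.         316.51282045]
 [  0.         309.70691629 201.58901876]
 [  0.           0.           1.        ]] [[ 9.99999486e-01 -4.08945377e-04  9.28167734e-04 -3.71496459e-04]
 [ 1.28809382e-04  9.58909535e-01  2.83711981e-01 -7.22586275e-02]
 [-1.00605159e-03 -2.83711715e-01  9.58909094e-01 -1.42718318e-01]
 [ 0.00000000e+00  0.00000000e+00  0.00000000e+00  1.00000000e+00]]
[0.50358434 0.14192318 0.23063913] [[332.08738215 164.41400717]
 [106.65998076 261.35380817]]
knob 0.83 [404.1, 160.1, 43.0, 38.8]
knob 0.76 [333.1, 168.1, 41.2, 43.9]
shaft 0.65 [404.8, 313.4, 23.2, 33.0]
shaft 0.53 [109.3, 262.2, 14.0, 14.9]
```

View pics/w1.png

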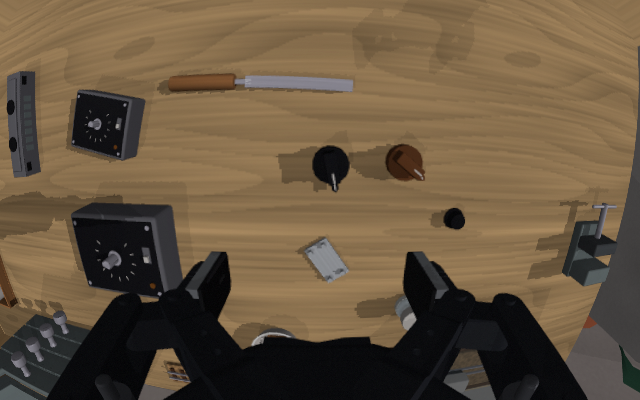

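Run:
```python
from h import *
d,o=pickle.load(open("w1.pkl","rb"))
im=d["img"][:,:,::-1]
c=im[140:195,305:360];c=cv2.resize(c,(550,550),interpolation=cv2.INTER_CUBIC).astype(float)
c=np.clip(c*2.2,0,255).astype("uint8")
cv2.imwrite("pics/k1.png",c)
C=wcloud(d,o)
m=(abs(C[...,0]-.488)<.04)&(abs(C[...,1]-.159)<.035)&(d["range_z"]>0)
m1=m&(C[...,2]>.034)&(C[...,2]<.05)
p=C[m1][:,:2];mu=p.mean(0);w,V=np.linalg.eigh(np.cov((p-mu).T));print(len(p),mu,np.sqrt(w)*12**.5,V[:,1],C[m1][:,2].mean(),p.min(0),p.max(0))
m2=m&(C[...,2]>.004)&(C[...,2]<.03);p=C[m2];print(len(p),p.min(0),p.max(0))
# white line
g=d["img"].astype(int).min(-1);mw=m1&(g>110);print(mw.sum(),C[mw].mean(0) if mw.any() else 0)
```

```text
417 [0.49190477 0.15824174] [0.0138499  0.03639209] [-0.97919126 -0.20293957] 0.041046429552879786 [0.47407742 0.14893579] [0.51143724 0.16717979]
755 [0.47081391 0.13680288 0.00437098] [0.5243676  0.18005848 0.02839685]
12 [0.50419447 0.16082769 0.04166759]
```

View pics/k1.png

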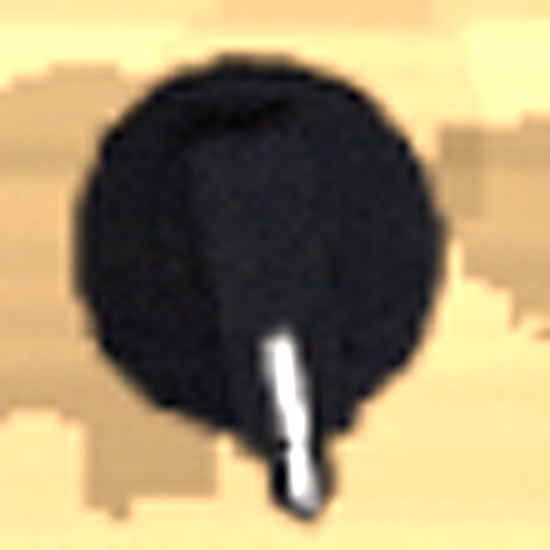

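{"fn": "send_rows", "kwargs": {
  "rows": [0, 0, 0, 0, 0, -5.45, 0, 0, 0, 0, 0, -5.45, 0.009, -0.004, 0.02, 0, 0, 0, 0.009, -0.004, 0.04, 0, 0, 0, 0, 0, 0.04, 0, 0, 0, 0, 0, 0.03, 0, 0, 0, 0, 0, 0, 0, 0, 0],
  "grip": 0.045,
  "force": 80
}}

```text
time_s: 2.55
ee_pos: [0.4937, 0.1628, 0.1008]
ee_rot: [[-0.179, 0.984, 0.015], [0.984, 0.179, 0.005], [0.002, 0.016, -1.0]]
contact_force: [-2.0, 0.1, -0.4]
grip_width: 0.0449
```

```bash
cat > kn.py <<'E'
from workcell import get_obs, vision
from h import *
o=get_obs();d=vision.get_image("wrist");pickle.dump((d,o),open("w2.pkl","wb"))
cv2.imwrite("pics/w2.png",d["img"][:,:,::-1]);print(o["time_s"],o["ee_pos"],o["ee_rot"].round(4))
C=wcloud(d,o)
m=(abs(C[...,0]-.49)<.03)&(abs(C[...,1]-.159)<.025)&(d["range_z"]>0)
m1=m&(C[...,2]>.034)&(C[...,2]<.046)
p=C[m1][:,:2];mu=p.mean(0);w,V=np.linalg.eigh(np.cov((p-mu).T));v=V[:,1]*np.sign(V[0,1])
print(len(p),mu,np.sqrt(w)*12**.5,np.degrees(np.arctan2(v[1],v[0])),np.median(C[m1][:,2]))
R=o["ee_rot"];print("tool yaw",np.degrees(np.arctan2(R[1,1],R[0,1])),"delta tool",R.T@np.array([*(mu-o["ee_pos"][:2]),.022-o["ee_pos"][2]]), "tilt rotvec", cv2.Rodrigues(R.T@np.diag([1,1,1]))[0].ravel()[:0])
z=R[:,2];print("fix tilt (tool) deg",np.degrees(R.T@np.cross(z,[0,0,-1])))
E
python3 kn.py
```

```text
2.55 [0.49374323 0.16280557 0.10082237] [[-0.1794  0.9837  0.0151]
 [ 0.9838  0.1794  0.0047]
 [ 0.0019  0.0157 -0.9999]]
1044 [0.49130553 0.15816785] [0.01404655 0.03741589] 11.651399164405829 0.04106280393543878
tool yaw 10.335413535210298 delta tool [-0.0042746  -0.00446413  0.07875415] tilt rotvec []
fix tilt (tool) deg [ 8.97225112e-01 -1.08736924e-01  1.58772706e-19]
```

View pics/w2.png

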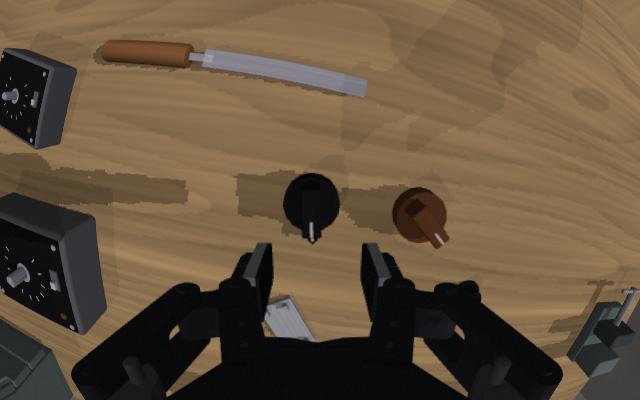

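The black knob is at (312,205), clear of the fingers, and the brown one is to its right. I'll correct, descend, then check.

{"fn": "send_rows", "kwargs": {
  "rows": [-0.0042, -0.004, 0.02, 0.9, 0, -1.3, 0, 0, 0.02, 0, 0, 0, 0, 0, 0, 0, 0, 0, 0, 0, 0, 0, 0, 0]
}}

```text
time_s: 2.93
ee_pos: [0.4973, 0.1598, 0.0702]
ee_rot: [[-0.197, 0.98, 0.013], [0.98, 0.197, 0.004], [0.001, 0.014, -1.0]]
contact_force: [0.6, 0.6, 0.3]
grip_width: 0.0451
```

```bash
python3 kn.py
```

```text
2.9333 [0.49725592 0.15984624 0.07015877] [[-0.197   0.9803  0.0134]
 [ 0.9804  0.1969  0.004 ]
 [ 0.0013  0.0139 -0.9999]]
1320 [0.49078307 0.15808891] [0.01362646 0.03666113] 11.410324711675727 0.0410573179965503
tool yaw 11.358747988036635 delta tool [-0.00050955 -0.0073597   0.04806067] tilt rotvec []
fix tilt (tool) deg [ 7.94934597e-01 -7.32975526e-02 -1.57856595e-19]
```

{"fn": "send_rows", "kwargs": {
  "rows": [-0.0005, -0.007, 0, 0.8, 0, 0, 0, -0.002, 0.015, 0.5, 0, 0, 0, 0, 0.012, 0, 0, 0, 0, 0, 0, 0, 0, 0]
}}

```text
time_s: 3.32
ee_pos: [0.4914, 0.1582, 0.0481]
ee_rot: [[-0.196, 0.981, 0.001], [0.981, 0.196, 0.001], [0.001, 0.001, -1.0]]
contact_force: [-0.4, -0.1, 0.1]
grip_width: 0.0453
```

```bash
python3 kn.py
```

```text
3.3167 [0.49142202 0.15820075 0.04813858] [[-1.955e-01  9.807e-01  5.000e-04]
 [ 9.807e-01  1.955e-01  9.000e-04]
 [ 8.000e-04  7.000e-04 -1.000e+00]]
1615 [0.49041765 0.15788907] [0.01362912 0.03699714] 11.824275129596582 0.04106444480310765
tool yaw 11.276632701463365 delta tool [-0.00013067 -0.00106387  0.02613776] tilt rotvec []
fix tilt (tool) deg [ 3.93431795e-02 -4.69214567e-02 -5.61767360e-22]
```

{"fn": "send_rows", "kwargs": {
  "rows": [0, -0.0015, 0.013, 0, 0, 0, 0, -0.001, 0.011, 0.2, 0, -0.3, 0, 0, 0.003, 0.2, 0, 0, 0, 0, 0, 0, 0, 0]
}}

```text
time_s: 3.7
ee_pos: [0.4907, 0.1581, 0.0228]
ee_rot: [[-0.201, 0.98, -0.003], [0.98, 0.201, 0.0], [0.001, -0.003, -1.0]]
contact_force: [-0.1, 0.6, 0.0]
grip_width: 0.0453
```

{"fn": "send_rows", "kwargs": {
  "rows": [0, 0, 0, -0.15, 0, 0, 0, 0, 0, 0, 0, 0, 0, 0, 0, 0, 0, 0, 0, 0, 0, 0, 0, 0, 0, 0, 0, 0, 0, 0],
  "grip": 0,
  "force": 80
}}

```text
time_s: 4.12
ee_pos: [0.4918, 0.1583, 0.0245]
ee_rot: [[-0.201, 0.98, 0.002], [0.98, 0.201, 0.001], [0.001, 0.002, -1.0]]
contact_force: [-0.1, 0.4, -1.0]
grip_width: 0.0119
```

{"fn": "send_rows", "kwargs": {
  "rows": [0, 0, -0.02, 0, 0, 0, 0, 0, -0.035, 0, 0, 0, 0, 0, -0.035, 0, 0, 0, 0, 0, -0.03, 0, 0, 0, -0.0296, 0.011, -0.01, 0, 0, 0, -0.0296, 0.011, 0, 0, 0, 0, -0.0296, 0.011, 0, 0, 0, 0, -0.0296, 0.011, 0, 0, 0, 0, -0.0296, 0.011, 0, 0, 0, 0, -0.0296, 0.011, 0, 0, 0, 0, -0.0296, 0.011, 0, 0, 0, 0, -0.0296, 0.011, 0, 0, 0, 0, -0.0296, 0.011, 0, 0, 0, 0, -0.0296, 0.011, 0, 0, 0, 0, 0, 0, 0, 0, 0, 0, 0, 0, 0, 0, 0, 0]
}}

```text
time_s: 5.45
ee_pos: [0.6647, -0.1221, 0.1626]
ee_rot: [[-0.204, 0.979, 0.004], [0.979, 0.204, -0.001], [-0.001, 0.004, -1.0]]
contact_force: [-0.0, 1.1, -0.1]
grip_width: 0.0119
```

Run:
```python
from workcell import get_obs, vision, spotter
from h import *
o=get_obs();d=vision.get_image("wrist");pickle.dump((d,o),open("w3.pkl","wb"))
cv2.imwrite("pics/w3.png",d["img"][:,:,::-1]);print(o["time_s"],o["ee_pos"],o["ee_rot"],o["grip_width"],o["qpos"])
print(wproj(d,o,[.60,-.122,.083]))
for r in spotter.trace("shaft_tip",d)+spotter.trace("shaft",d):print(r["p"],r["bbox"])
```

```text
5.45 [ 0.66472479 -0.12211464  0.16255277] [[-2.04439856e-01  9.78870804e-01  4.03668182e-03]
 [ 9.78878057e-01  2.04443993e-01 -6.35708450e-04]
 [-1.44755179e-03  3.82145511e-03 -9.99991651e-01]] 0.01189761841021507 [-1.69154889e+01  3.85456401e+01  6.63884081e+01  3.36181232e-02
  7.48340775e+01 -1.18721100e+02]
[[335.61882904 124.64789172]]
0.61 [329.0, 129.4, 23.0, 16.7]
0.54 [327.4, 130.7, 22.8, 19.0]
```

View pics/w3.png

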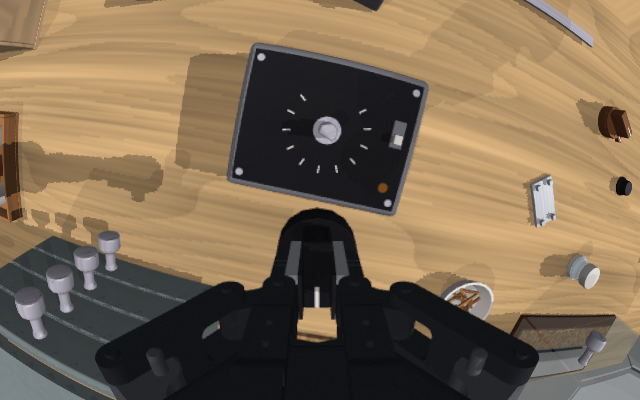

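Run:
```python
from h import *
d,o=pickle.load(open("w3.pkl","rb"))
im=d["img"][:,:,::-1]
c=cv2.resize(im[105:155,300:355],(770,700)[:1]+(600,) if 0 else (660,600),interpolation=cv2.INTER_CUBIC)
cv2.imwrite("pics/sh1.png",c)
C=wcloud(d,o)
m=(abs(C[...,0]-.60)<.02)&(abs(C[...,1]+.122)<.02)&(d["range_z"]>0)&(C[...,2]>.079)
p=C[m];print(len(p),p.mean(0),p.min(0),p.max(0))
M=m[105:155,300:355];Z=C[105:155,300:355]
cv2.imwrite("pics/shm.png",cv2.resize((M*255).astype("uint8"),(660,600),interpolation=cv2.INTER_NEAREST))
```

```text
246 [ 0.60528077 -0.12640199  0.08278891] [ 0.59942314 -0.13357869  0.08031558] [ 0.61119971 -0.11923522  0.08470976]
```

View pics/sh1.png

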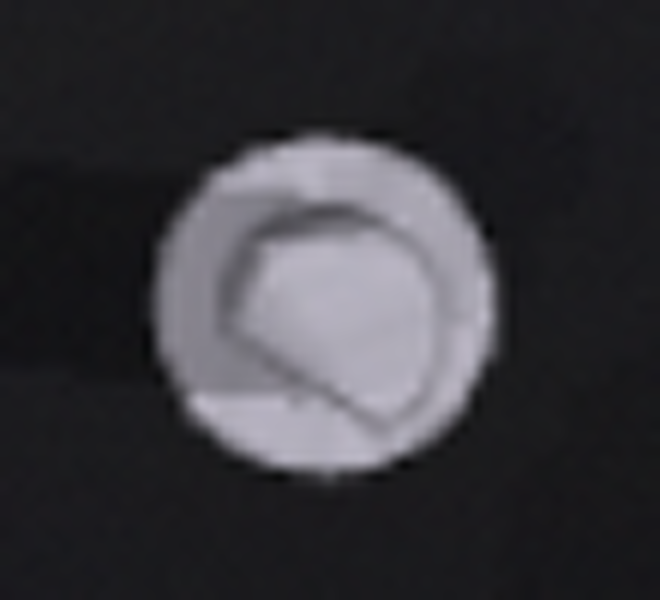

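View pics/shm.png

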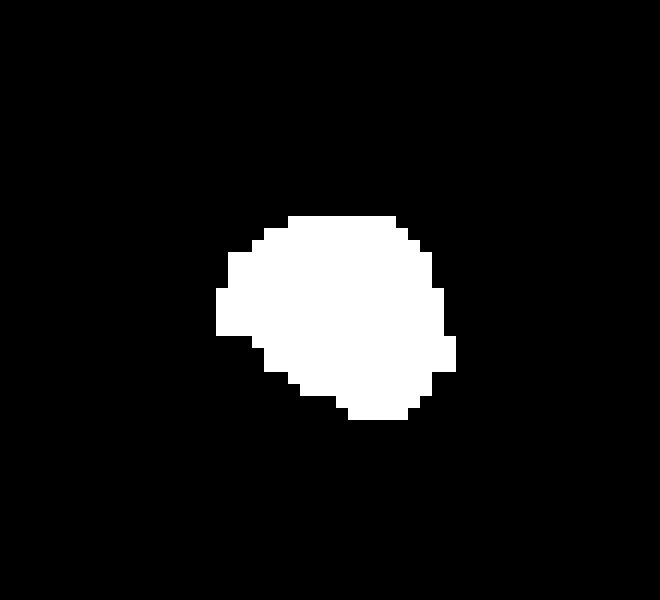

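```bash
cat > dfit.py <<'E'
from h import *
from scipy.optimize import minimize
def dfit(d,o,c0,zlo=.0795):
    C=wcloud(d,o)
    near=np.hypot(C[...,0]-c0[0],C[...,1]-c0[1])<.02
    m=near&(d["range_z"]>0)&(C[...,2]>zlo)
    zt=np.median(C[m][:,2])
    vv,uu=np.nonzero(cv2.dilate(m.astype("uint8"),np.ones((13,13)))>0)
    P=wplane(d,o,uu,vv,zt)[:,:2];L=m[vv,uu].astype(float)
    def f(x,R=.007,dd=.004):
        q=P-x[:2];n=np.array([np.cos(x[2]),np.sin(x[2])])
        sd=np.maximum(np.hypot(*q.T)-R,q@n-dd)
        return ((1/(1+np.exp(np.clip(sd/.0003,-50,50)))-L)**2).sum()
    best=min((minimize(f,[*P[L>0].mean(0),a],method="Nelder-Mead",options=dict(initial_simplex=np.array([[*P[L>0].mean(0),a]]*4)+np.vstack([np.zeros(3),np.diag([.002,.002,.3])]))) for a in np.arange(0,6.28,.6)),key=lambda r:r.fun)
    return best.x[:2],np.degrees(best.x[2])%360,zt,best.fun,L.sum()
E
python3 - <<'E'
from dfit import *
d,o=pickle.load(open("w3.pkl","rb"))
print(dfit(d,o,[.605,-.125]),dfit(d,o,[.605,-.125],.081))
a=wplane(d,o,[318.75,332.1],[132.5,140.7],.083);print(a);e=a[1]-a[0];print(np.degrees(np.arctan2(e[1],e[0])))
E
```

```text
(array([ 0.6062094 , -0.12673803]), np.float64(340.1264526947739), np.float64(0.08285019866849247), np.float64(13.630099491720255), np.float64(246.0)) (array([ 0.60618554, -0.12679097]), np.float64(338.8546332660915), np.float64(0.08286469600692745), np.float64(14.867555417302023), np.float64(240.0))
[[ 0.60804395 -0.1325685   0.083     ]
 [ 0.61184633 -0.12200292  0.083     ]]
70.20699426637904
```

Run:
```python
from h import *
d,o=pickle.load(open("w3.pkl","rb"))
C=wcloud(d,o);T=(C-o["ee_pos"])@o["ee_rot"]
cv2.imwrite("pics/kh.png",cv2.resize(np.clip(d["img"][200:320,260:380,::-1].astype(float)*2.5,0,255).astype("uint8"),(600,600),interpolation=cv2.INTER_CUBIC))
for u,v in((317,225),(317,245),(317,260),(318,275),(318,290),(318,300),(300,225),(335,225),(317,212)):
    print(u,v,T[v,u].round(4),d["range_z"][v,u])
# held bar top in tool frame if at tool z=-0.0165
```

```text
317 225 [ 0.0001 -0.0167  0.0035] 0.15601516
317 245 [ 0.     -0.0149 -0.0169] 0.13696842
317 260 [ 0.     -0.0079 -0.0178] 0.1380464
318 275 [ 0.0005  0.0003 -0.0172] 0.14096387
318 290 [ 0.0005  0.0086 -0.0174] 0.14314662
318 300 [ 0.0005  0.014  -0.0181] 0.14402534
300 225 [-0.0087 -0.0159  0.0056] 0.15824208
335 225 [ 0.0093 -0.0159  0.0056] 0.15819436
317 212 [ 0.0001 -0.0203  0.0135] 0.16450834
```

View pics/kh.png

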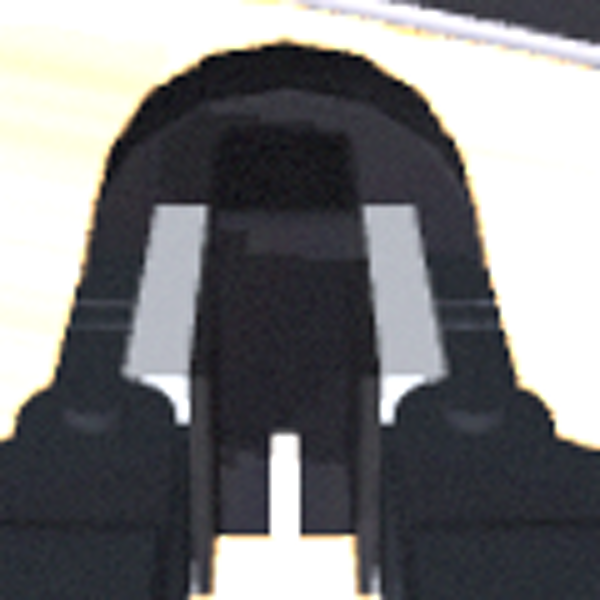

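Run:
```python
from h import *
d,o=pickle.load(open("w3.pkl","rb"))
M=d["mount"]
def tp(u,v,z):
    r=M[:3,:3]@wray(d,float(u),float(v));c=M[:3,3];return c+r*(z-c[2])/r[2]
for u,v in((317,241.5),(317,307),(260+215/5,200+300/5),(260+368/5,260),(303,295),(260+358/5,295)):print(u,v,tp(u,v,-.0172))
v,u=np.mgrid[:400,:640];C=wcloud(d,o);T=(C-o["ee_pos"])@o["ee_rot"]
m=(abs(T[...,2]+.0174)<.002)&(abs(T[...,0])<.0065)&(abs(T[...,1])<.03)
p=T[m];print(len(p),p.min(0),p.max(0),p.mean(0),np.polyfit(p[:,1],p[:,2],1))
m=(T[...,2]>.003)&(T[...,2]<.007)&(abs(T[...,0])<.03)&(abs(T[...,1])<.04);p=T[m];print("skirt top",len(p),p.min(0),p.max(0))
# skirt circle fit on points of top
q=p[(p[:,1]<-.012)];r=np.hypot(q[:,0],q[:,1]);print(q[:,1].min(), q[np.argsort(q[:,1])[:5]])
```

```text
317 241.5 [ 1.75641216e-06 -1.67666766e-02 -1.72000000e-02]
317 307 [ 2.11223346e-05  1.88464576e-02 -1.72000000e-02]
303.0 260.0 [-0.00634503 -0.00753006 -0.0172    ]
333.6 260 [ 0.00754096 -0.00751067 -0.0172    ]
303 295 [-0.00671056  0.01164636 -0.0172    ]
331.6 295 [ 0.0070345  0.0116646 -0.0172   ]
1785 [-0.00636113 -0.01719203 -0.01933811] [ 0.00633211  0.01971027 -0.01540089] [-0.00017758 -0.00042167 -0.01743531] [-0.00783967 -0.01743862]
skirt top 1221 [-0.02188893 -0.02079165  0.0030109 ] [ 2.13638474e-02 -5.10290699e-05  6.97966625e-03]
-0.020791650808157956 [[ 5.01224781e-05 -2.07916508e-02  4.08282662e-03]
 [ 5.49870218e-05 -2.06176562e-02  6.11437698e-03]
 [-9.59099170e-04 -2.03947315e-02  5.21460029e-03]
 [-4.54307668e-04 -2.03387107e-02  6.91791580e-03]
 [ 1.06733047e-03 -2.03066630e-02  5.46263845e-03]]
```

{"fn": "send_rows", "kwargs": {
  "rows": [0, 0, 0, 0, 0, 6.4, 0, 0, 0, 0, 0, 6.4, 0, 0, 0, 0, 0, 6.4, 0, 0, 0, 0, 0, 6.4, 0, 0, 0, 0, 0, 6.4, -0.012, 0.001, 0.015, 0, 0, 0, -0.012, 0.001, 0.015, 0, 0, 0, 0, 0, 0, 0, 0, 0, 0, 0, 0, 0, 0, 0]
}}

```text
time_s: 6.35
ee_pos: [0.6546, -0.1294, 0.137]
ee_rot: [[0.356, 0.935, 0.006], [0.935, -0.356, 0.001], [0.003, 0.005, -1.0]]
contact_force: [-0.6, 0.3, -0.7]
grip_width: 0.0119
```

```bash
cat > look.py <<'E'
from workcell import get_obs, vision
from dfit import *
import sys
n=sys.argv[1]
o=get_obs();d=vision.get_image("wrist");pickle.dump((d,o),open(n+".pkl","wb"))
cv2.imwrite(f"pics/{n}.png",d["img"][:,:,::-1]);R=o["ee_rot"];print(o["time_s"],o["ee_pos"],o["contact_force"],o["qpos"][5])
r=dfit(d,o,[.605,-.126]);print(r)
c=r[0];tip=R.T@(np.array([c[0],c[1],.083])-o["ee_pos"]);print("shaft in tool",tip,"tool y yaw",np.degrees(np.arctan2(R[1,1],R[0,1])))
print("fix tilt",np.degrees(R.T@np.cross(R[:,2],[0,0,-1])))
E
python3 look.py w4
```

```text
6.35 [ 0.65462991 -0.12937178  0.1370417 ] [-0.64925249  0.25884288 -0.73957896] -87.05444468782503
(array([ 0.60623518, -0.12627013]), np.float64(342.94636071571387), np.float64(0.0828470840418363), np.float64(15.40392976456991), np.float64(313.0))
shaft in tool [-0.01449929 -0.04659373  0.05376774] tool y yaw -20.843035096318676
fix tilt [ 2.78807298e-01 -1.90327956e-01 -3.56460725e-20]
```

View pics/w4.png

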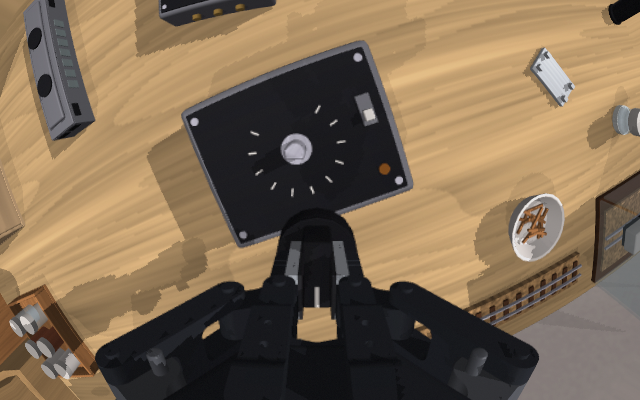

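```bash
cat > ov.py <<'E'
from dfit import *
import sys
n,x,y,a=sys.argv[1],*map(float,sys.argv[2:5])
d,o=pickle.load(open(n+".pkl","rb"))
u,v=wproj(d,o,[x,y,.083])[0];u0,v0=int(u)-20,int(v)-20;S=15
c=cv2.resize(d["img"][v0:v0+40,u0:u0+40,::-1],(600,600),interpolation=cv2.INTER_CUBIC)
a=np.radians(a)
def D(R,dd,z):
    t=np.linspace(0,2*np.pi,400);p=R*np.stack([np.cos(t),np.sin(t)],1);s=p[:,0]>dd
    p[s,1]*=1;p[s]=np.stack([np.full(s.sum(),dd),np.clip(p[s,1],-np.sqrt(R*R-dd*dd),np.sqrt(R*R-dd*dd))],1)
    Q=np.array([[np.cos(a),-np.sin(a)],[np.sin(a),np.cos(a)]]);p=p@Q.T+[x,y]
    return wproj(d,o,np.column_stack([p,np.full(400,z)]))
for R,dd,z,col in((.007,.004,.0818,(0,0,255)),(.0058,.0028,.083,(0,255,0))):
    q=((D(R,dd,z)-[u0,v0]+.5)*S).astype(int);cv2.polylines(c,[q],True,col,1)
cv2.imwrite(f"pics/ov_{n}.png",c)
E
python3 ov.py w4 .6062 -.1265 -19; python3 ov.py w3 .6062 -.1265 -19
python3 -c "
import cv2,numpy as np
cv2.imwrite('pics/ovb.png',np.hstack([cv2.resize(cv2.imread('pics/ov_w%d.png'%i),(400,400)) for i in(3,4)]))"
```

```text
(no output)
```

View pics/ovb.png

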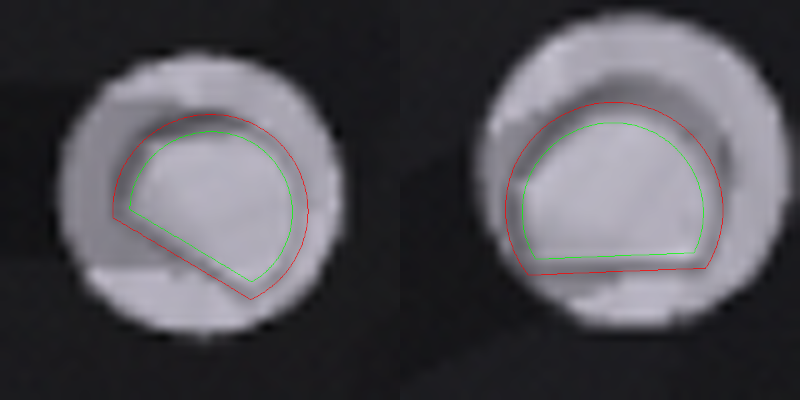

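{"fn": "send_rows", "kwargs": {
  "rows": [-0.0075, -0.024, 0, 0.3, -0.2, -0.8, -0.0075, -0.024, 0, 0, 0, 0, 0, 0, 0, 0, 0, 0, 0, 0, 0, 0, 0, 0]
}}

```text
time_s: 6.73
ee_pos: [0.6039, -0.1225, 0.1396]
ee_rot: [[0.337, 0.941, 0.002], [0.941, -0.337, -0.0], [0.001, 0.002, -1.0]]
contact_force: [1.0, -0.9, 0.7]
grip_width: 0.0124
```

```bash
cat > st.py <<'E'
from workcell import get_obs
import numpy as np
o=get_obs();R=o["ee_rot"];p=o["ee_pos"]
S=np.array([.6062,-.1265,.083]);k=p+R@[.0003,.001,0]
d=R.T@(S-k);print(o["time_s"],"p",p,"need tool xy",d[:2].round(5),"knob bottom above tip",p[2]-.0236-.083,"yaw",np.degrees(np.arctan2(R[1,1],R[0,1])),"tilt fix",np.degrees(R.T@np.cross(R[:,2],[0,0,-1])).round(2),"F",o["contact_force"],o["grip_width"])
E
python3 st.py
```

```text
6.7333 p [ 0.60390311 -0.12246262  0.13955651] need tool xy [-0.00336  0.00239] knob bottom above tip 0.03295651473767211 yaw -19.722260591861325 tilt fix [ 0.14 -0.03  0.  ] F [ 0.97801261 -0.88562475  0.70834655] 0.012379362176056483
```

{"fn": "send_rows", "kwargs": {
  "rows": [-0.0034, 0.0024, 0.01, 0.1, 0, 0, 0, 0, 0.01, 0, 0, 0, 0, 0, 0, 0, 0, 0, 0, 0, 0, 0, 0, 0]
}}

```text
time_s: 7.07
ee_pos: [0.6086, -0.1259, 0.1198]
ee_rot: [[0.336, 0.942, 0.006], [0.942, -0.336, -0.001], [0.001, 0.006, -1.0]]
contact_force: [-0.5, -0.3, -0.8]
grip_width: 0.0122
```

```bash
python3 st.py;  python3 - <<'E'
from workcell import get_obs, vision
from h import *
o=get_obs();d=vision.get_image("wrist");pickle.dump((d,o),open("w5.pkl","wb"))
w=cv2.resize(d["img"][150:350,220:420,::-1],(600,600),interpolation=cv2.INTER_CUBIC)
cv2.imwrite("pics/w5.png",np.clip(w*2.,0,255).astype("uint8"))
d=vision.get_image("side");cv2.imwrite("pics/s5.png",cv2.resize(d["img"][110:210,270:400,::-1],(780,600),interpolation=cv2.INTER_CUBIC))
E
```

```text
7.0667 p [ 0.60857847 -0.12593563  0.11977843] need tool xy [-0.00167 -0.00328] knob bottom above tip 0.0131784275008381 yaw -19.609233166793906 tilt fix [ 0.35 -0.06  0.  ] F [-0.49883924 -0.3222854  -0.80531402] 0.01219000087685201
```

View pics/w5.png

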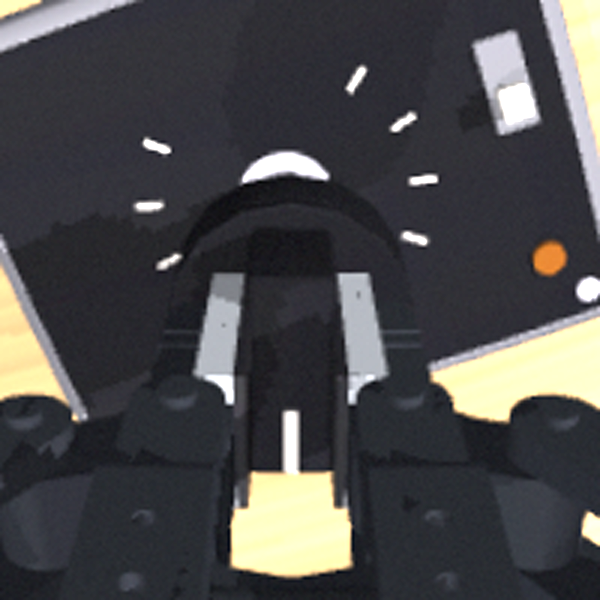

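View pics/s5.png

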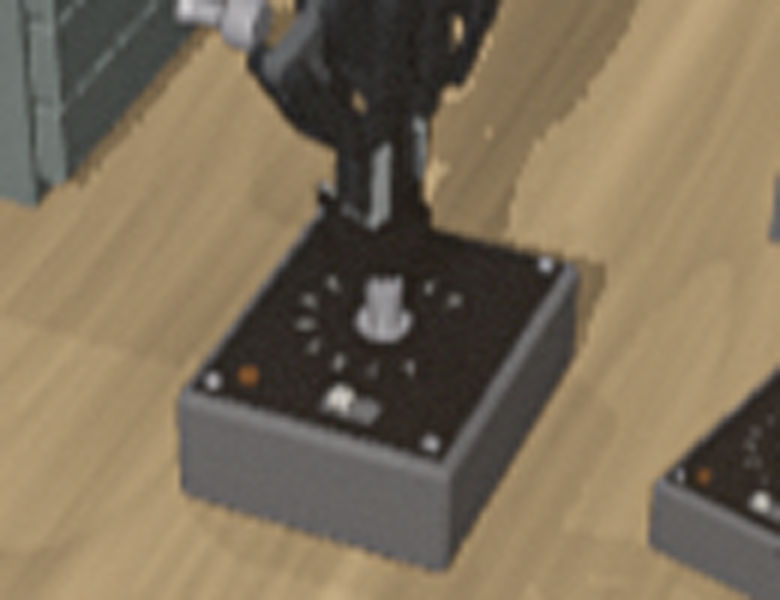

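{"fn": "send_rows", "kwargs": {
  "rows": [-0.0015, -0.003, 0, 0.3, 0, 0.3, 0, 0, 0, 0, 0, 0, 0, 0, 0, 0, 0, 0]
}}

```text
time_s: 7.42
ee_pos: [0.6051, -0.1264, 0.1196]
ee_rot: [[0.341, 0.94, 0.0], [0.94, -0.341, 0.001], [0.001, -0.0, -1.0]]
contact_force: [0.7, -0.5, -0.9]
grip_width: 0.0119
```

```bash
python3 st.py
```

```text
7.4167 p [ 0.60511787 -0.12643047  0.11963867] need tool xy [-4.e-05  5.e-05] knob bottom above tip 0.013038673298588224 yaw -19.94429564342423 tilt fix [-0.01 -0.06 -0.  ] F [ 0.73059658 -0.45339759 -0.91164008] 0.01193348167872124
```

{"fn": "send_rows", "kwargs": {
  "rows": [0, 0, 0.005, 0, 0, 0, 0, 0, 0.005, 0, 0, 0, 0, 0, 0, 0, 0, 0, 0, 0, 0, 0, 0, 0]
}}

```text
time_s: 7.75
ee_pos: [0.6052, -0.1266, 0.1089]
ee_rot: [[0.341, 0.94, 0.001], [0.94, -0.341, 0.001], [0.001, 0.001, -1.0]]
contact_force: [-0.1, -0.5, 0.2]
grip_width: 0.0119
```

```bash
python3 st.py
```

```text
7.75 p [ 0.6052281  -0.12660315  0.10894943] need tool xy [ 0.0001  -0.00014] knob bottom above tip 0.0023494260317097754 yaw -19.961508180214963 tilt fix [ 0.03 -0.07  0.  ] F [-0.0833551  -0.53750468  0.1904168 ] 0.011882961406893369
```

{"fn": "send_rows", "kwargs": {
  "rows": [0, 0, 0.004, 0, 0, 0, 0, 0, 0.003, 0, 0, 0, 0, 0, 0.001, 0, 0, 0]
}}

```text
time_s: 8.0
ee_pos: [0.6053, -0.1266, 0.1003]
ee_rot: [[0.341, 0.94, 0.001], [0.94, -0.341, 0.001], [0.001, 0.001, -1.0]]
contact_force: [-0.8, 0.9, -0.4]
grip_width: 0.012
```

```bash
python3 st.py
```

```text
8.0 p [ 0.60528014 -0.12659317  0.10032545] need tool xy [ 8.0e-05 -1.8e-04] knob bottom above tip -0.0062745540401890065 yaw -19.962848286030155 tilt fix [ 0.04 -0.07  0.  ] F [-0.77195751  0.93902612 -0.40871314] 0.011999277329169366
```

{"fn": "send_rows", "kwargs": {
  "rows": [0, 0, 0.003, 0, 0, 0, 0, 0, 0.003, 0, 0, 0, 0, 0, 0.002, 0, 0, 0, 0, 0, 0, 0, 0, 0, 0, 0, 0, 0, 0, 0]
}}

```text
time_s: 8.42
ee_pos: [0.6054, -0.1266, 0.0915]
ee_rot: [[0.341, 0.94, 0.001], [0.94, -0.341, 0.001], [0.001, 0.001, -1.0]]
contact_force: [-1.1, -0.0, 2.2]
grip_width: 0.0119
```

```bash
python3 st.py
```

```text
8.4167 p [ 0.60543062 -0.12660126  0.09149111] need tool xy [ 5.0e-05 -3.2e-04] knob bottom above tip -0.015108894830235711 yaw -19.957647312937823 tilt fix [ 0.06 -0.07 -0.  ] F [-1.13124831 -0.0401715   2.19944063] 0.011937937749758975
```

Just touching the bore end, with 2 N on the tool. I'll push on slowly.

{"fn": "send_rows", "kwargs": {
  "rows": [0, 0, 0.002, 0, 0, 0, 0, 0, 0.002, 0, 0, 0, 0, 0, 0, 0, 0, 0]
}}

```text
time_s: 8.67
ee_pos: [0.6055, -0.1266, 0.0889]
ee_rot: [[0.341, 0.94, 0.002], [0.94, -0.341, 0.0], [0.001, 0.002, -1.0]]
contact_force: [-2.4, 0.5, 5.1]
grip_width: 0.0119
```

```bash
python3 st.py
```

```text
8.6667 p [ 0.60554156 -0.12662862  0.08885382] need tool xy [ 4.0e-05 -4.4e-04] knob bottom above tip -0.01774618430192626 yaw -19.950209153404117 tilt fix [ 0.12 -0.06 -0.  ] F [-2.40135639  0.46070536  5.06253463] 0.011937902482954784
```

{"fn": "send_rows", "kwargs": {
  "rows": [0, -0.0003, 0.002, 0, 0, 0, 0, -0.0003, 0.002, 0, 0, 0, 0, 0, 0.001, 0, 0, 0]
}}

```text
time_s: 8.92
ee_pos: [0.6056, -0.1267, 0.0866]
ee_rot: [[0.341, 0.94, 0.005], [0.94, -0.341, -0.001], [0.001, 0.005, -1.0]]
contact_force: [-3.9, 1.7, 8.5]
grip_width: 0.0123
```

```bash
python3 st.py
```

```text
8.9167 p [ 0.60559563 -0.12665031  0.08656567] need tool xy [ 4.e-05 -5.e-04] knob bottom above tip -0.020034329492484515 yaw -19.938528468547204 tilt fix [ 0.3  -0.06 -0.  ] F [-3.89693606  1.70510595  8.49740095] 0.012280080326335973
```

{"fn": "send_rows", "kwargs": {
  "rows": [0, -0.0005, 0.002, 0.2, 0, 0, 0, -0.0005, 0.002, 0.2, 0, 0]
}}

```text
time_s: 9.08
ee_pos: [0.6056, -0.1266, 0.0864]
ee_rot: [[0.341, 0.94, 0.003], [0.94, -0.341, -0.0], [0.001, 0.002, -1.0]]
contact_force: [-4.6, 1.6, 15.9]
grip_width: 0.012
```

```bash
python3 st.py;  python3 - <<'E'
from workcell import get_obs, vision
from h import *
o=get_obs();d=vision.get_image("wrist");pickle.dump((d,o),open("w6.pkl","wb"))
w=cv2.resize(d["img"][150:350,220:420,::-1],(600,600),interpolation=cv2.INTER_CUBIC)
cv2.imwrite("pics/w6.png",np.clip(w*2.,0,255).astype("uint8"))
C=wcloud(d,o);T=(C-o["ee_pos"])@o["ee_rot"]
m=(abs(T[...,2]+.0174)<.006)&(abs(T[...,0])<.006)&(T[...,1]>-.012)&(T[...,1]<.016)
p=T[m];print("bar top tool z",np.median(p[:,2]),"world z",np.median(C[m][:,2]),np.polyfit(p[:,1],p[:,2],1),"expected home world z",.083+.026)
d=vision.get_image("side");cv2.imwrite("pics/s6.png",cv2.resize(d["img"][110:210,270:400,::-1],(780,600),interpolation=cv2.INTER_CUBIC))
E
python3 st.py
```

```text
9.0833 p [ 0.60563777 -0.12663775  0.08635847] need tool xy [ 2.0e-05 -5.3e-04] knob bottom above tip -0.02024152740486497 yaw -19.927310959796618 tilt fix [ 0.14 -0.05  0.  ] F [-4.6216622   1.58365048 15.92689862] 0.011959600896488301
bar top tool z -0.017543199279953965 world z 0.10390055249613728 [ 0.00737706 -0.01758289] expected home world z 0.109
9.1833 p [ 0.60561971 -0.12664191  0.08639977] need tool xy [ 3.0e-05 -5.1e-04] knob bottom above tip -0.02020022599857607 yaw -19.927349477089177 tilt fix [ 0.14 -0.05 -0.  ] F [-4.40624201  2.50584203 14.08195262] 0.011796745875585872
```

View pics/w6.png

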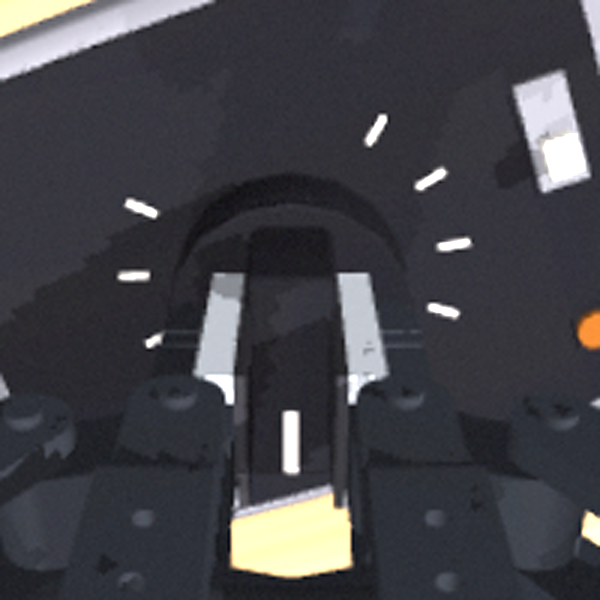

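View pics/s6.png

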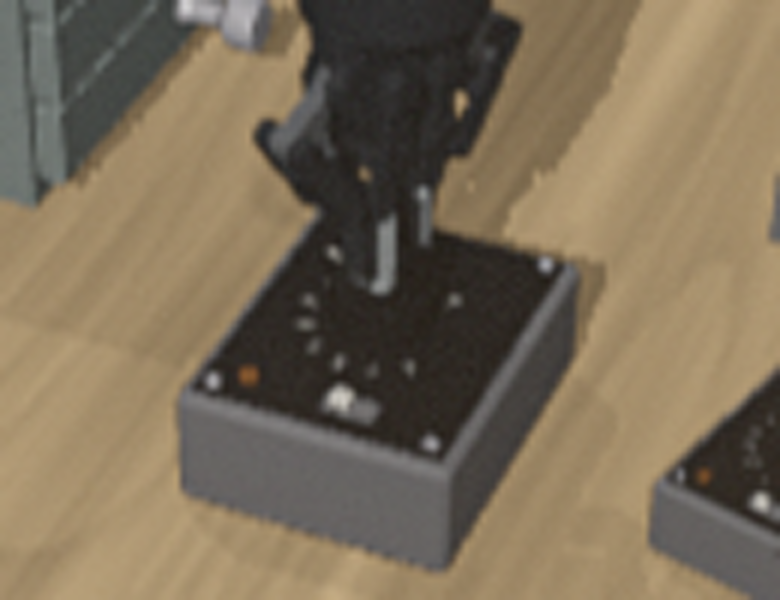

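The force rose from 8.5 to 15 N with almost no travel, so the shaft is at its stop. The bar top is 5.1 mm below where it sits with the shaft at rest, and the knob hasn't slipped in the grip. I'm handing in.

```bash
python3 -c "
from workcell import hand_in
print(hand_in())"; python3 st.py
```

```text
the job is handed in; nothing more can be done
None
the job is handed in; nothing more can be done
```

I picked up the black bar-grip knob and turned it about 32° to match the shaft's flat on the larger controller. I pushed it fully home, pressed knob and shaft down to the stop, and handed in at about 9.2 s with the gripper still holding it.

Last checks before handing in:
- **Shaft pushed down:** the push settled at about 14 N, above the 10 N the spring needs. It had risen from 8.5 N with almost no further travel, so the shaft is at its stop. The top of the knob was 5.1 mm below its height on the shaft at rest.
- **Alignment:** the tool pointed to −19.9°, against about −20° measured for the flat (readings ran from −17° to −21°). The tool was about 0.5 mm off the shaft axis by measurement and tilted under 0.2°.
- **Grip:** the grip was set to 80 N and the knob had not slipped in the fingers. I did not read the finger contact force directly.
- **Other things on the bench:** I kept clear of them and saw no sign of contact, but did not measure their positions again at the end.

No check failed. The only disagreement was an early one: the side and top cameras placed the shaft 5 to 9 mm away from the wrist camera's figure. I used the wrist camera, and the knob slid on without any sideways force to speak of.

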